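# Hang the parts basket and lock the keeper

## Task

Lift the small blue basket by its handle and hang it on the two hooks of the wooden stand, so that the handle bar rests in both hooks and the pen blank stays in the basket. Once it hangs there by itself, push the red-knobbed keeper lever down into the notch with the red mark, no further, so the basket cannot come off. Leave the wax tin and the sanding block where they are.

Things in the scene. Friction and masses are not known exactly. Their poses are not given: they have to be found in the camera images.
- basket: Loose open blue sheet-metal basket, 80 (x) x 150 (y) x 45 (z, rim) mm, about 0.3 kg, with a fixed steel bail handle: a 10 mm round bar along y at height 115 mm, straight from y = -62 to +62 mm, with uprights (10 mm round) at y = +-73.5 mm. Origin at the centre of the underside, z up. The same if turned half round.
- grip (a point): Middle of the basket's handle bar, 115 mm above the basket's underside; here a round wooden sleeve, 16 mm thick and 44 mm long (along y), is the place to grip it.
- blank: Short dark wooden pen blank, 19 x 63 x 19 mm, lying loose in the basket; origin at the centre of its underside.
- stand: Fixed wooden stand, 200 mm wide (y), 418 mm high. Origin on the bench straight below the hook seats; x points to the back of the stand, away from its open front, z up. Base plate 12 mm thick from x = -40 to +110 mm; back board and two posts from x = 76 mm on; a shelf on top.
- shelf_edge (a point): Middle of the lower front edge of the stand's shelf, 400 mm above the bench, 30 mm behind the seat (x = +30 mm), 180 mm wide along y. The shelf overhangs the hooks, so no tool can reach them straight from above: tilt it 25 to 45 degrees, fingers pointing to the back and down.
- hooks (a point): Midway between the upturned tips of the two steel hooks, x = -22 mm and 217 mm above the bench (top of the tips). The hooks are 10 mm round, at y = +-45 mm; they come forward from the back board, dip to a seat at x = -10 to +10 mm and turn up. The middle of the handle bar must be higher than 222 mm to pass over the tips.
- seat (a point): Where the middle of the handle bar is when it rests in both hooks: midway between them, 200 mm above the bench. Axes as the stand's (x to the back, y along the bar).
- pivot (a point): Point on the lever's axis (along the stand's y), in the lever's plane: x = 60, y = -150, z = 270 mm in the stand's frame, beyond its -y end. A grey round notch plate, 84 mm across, stands on the axis (y = -92 to -98 mm), with a white mark at the rim for open and a red mark between two pegs for the locked notch.
- knob (a point): Centre of the lever's red ball knob, 24 mm across, 112 mm from the pivot; the lever between is a 10 mm round bar.
- keeper (a joint): Angle q (rad) of the lever. 0 = open (white mark): it points to the stand's front (-x), 0.35 rad above level. Grows as the lever is pushed down: it stands 0.35 - q above level. 1.2 = locked notch (red mark), 0.85 rad below level. Stops at 0 and 1.6. Turns stiffly (0.3 N m, about 3 N at the knob), no spring, stays where it is left.
- keeper_end (a point): Free end of the keeper bar, one piece with the lever: 8 mm round, 93 mm long from the lever's axis, at y = -64 mm of the stand, 0.37 rad above the lever's direction. It closes the -y hook when locked; with the lever below 0.5 rad it is clear of the handle bar's way in.
- wax_tin: Bystander: round tin, red lid, 78 mm across, 31 mm high; origin at the centre of its underside.
- sanding_block: Bystander: black sanding block 62 x 100 x 28 mm; origin at the centre of its underside.
Mind the look-alikes: they are no part of the job. Leave any green look-alike of the blank alone.

How it is judged (in metres and radians):
On the way, in this order (a step that is already met when the one before it is completed fails the run):
1. the basket hangs by its handle in both hooks, let go, with the keeper lever still open (below 0.6 rad) (x of grip in the frame of seat between -0.022 and 0.022 m and y of grip in the frame of seat between -0.022 and 0.022 m and z of grip in the frame of seat between -0.008 and 0.01 m and angle between the y axis of basket and the y axis of stand, either way round below 0.15 rad and angle between basket's own z axis and vertical below 0.2 rad and contact force between basket and stand above 1 N and contact force between basket and the fingers below 0.2 N and linear speed of basket below 0.03 m/s and value of joint keeper below 0.6 rad), for 0.3 s.
2. the keeper lever stands in the red notch (1.2 rad, within 0.12) (value of joint keeper between 1.08 and 1.32 rad), for 0.2 s.
At the end, for the whole second after the job is handed in: Basket at rest, let go, bar in both hooks: bar middle within 22 mm of the seat in x and y, -8 to +10 mm in height, bar within 0.15 rad of the stand's y, basket within 0.2 rad of upright; blank in the basket; keeper lever let go at 1.2 rad within 0.12 (all of step 2 and x of grip in the frame of seat between -0.022 and 0.022 m and y of grip in the frame of seat between -0.022 and 0.022 m and z of grip in the frame of seat between -0.008 and 0.01 m and angle between the y axis of basket and the y axis of stand, either way round below 0.15 rad and angle between basket's own z axis and vertical below 0.2 rad and contact force between basket and stand above 1 N and contact force between basket and the fingers below 0.2 N and linear speed of basket below 0.03 m/s and x of blank in the frame of basket between -0.04 and 0.04 m and y of blank in the frame of basket between -0.075 and 0.075 m and z of blank in the frame of basket between -0.005 and 0.045 m and velocity of joint keeper between -0.05 and 0.05 rad/s); the robot touches nothing.
It fails at once if the pen blank leaves the basket (not (x of blank in the frame of basket between -0.06 and 0.06 m and y of blank in the frame of basket between -0.095 and 0.095 m and z of blank in the frame of basket between -0.005 and 0.065 m)).
It fails at once if the wax tin or the sanding block is moved by more than 30 mm (distance of any of wax_tin, sanding_block from where it was at the start of the episode above 0.03 m).
It also fails if it takes over 69 s, if anything falls off the work surface, if the arm or the gripper's body presses on something with over 40 N, if the wrist force passes 120 N, or if a joint passes its speed limit or range.

## Robot

A 6-joint arm with a two-finger parallel gripper is mounted at the origin on a cart in front of the work surface, level with it; the furniture and walls round the work are solid. World frame = base frame: x ahead of the robot, y to its left, z up, the work surface at z = 0. Lengths are in m, angles in degrees, forces in N, time in s.
With the tool pointing down it reaches from about 0.4 to 0.825 m from the base axis. Payload 7 kg.
Tool frame: the origin (TCP) lies at the very end of the fingers, on their centre line; the grasp point (between the pads) lies 19 mm behind it (ctrl.hold_point_z is the distance from the TCP to the grasp point, in m); z points along the fingers, y is the line along which they close (so a half turn about z gives the same grasp; the last joint's range is limited). The gripper opens to 88 mm and grips with 3 to 60 N. Pads are 19 mm wide; open, the fingers measure 130 mm over their backs; the gripper's body (78 mm by 193 mm) begins 47 mm behind the grasp point.
Start: joints at [93.742, 20.546, 0.682, 0, -70.136, -16.507], TCP at [0.149, 0.658, 0.227] pointing down, gripper open.
Joint ranges: [-176.03, 176.03], [-82.01, 121.73], [-58.28, 71.71], [-173.87, 95.51], [-174.79, -0.11], [-173.66, 173.66]. Speed limits (degrees/s): [136.94, 136.94, 172.46, 180, 180, 180].

## Interface

Orientations are given as [roll, pitch, yaw] about the fixed x, y, z axes, in that order (R = Rz(yaw) Ry(pitch) Rx(roll)).
In Python, from plant import sensors, viewer, workorder, ctrl gives the robot as it stands.
- The arm moves only by the shell command python3 -m pendant 'ROWS'. ROWS is JSON, a list of rows, each a list of 3 entries, a list of its own where there are three numbers: the opening, from -1 (shut) to 1 (fully open), so that 0 is half open, then the shift along the tool's x, y, z in m, then the turn, a rotation vector about the tool's x, y, z in degrees. A call has 1 to 10 rows; each row is the pose to reach, as a shift and turn from the pose commanded when the call began, along the tool's axes at that moment; what a row does not reach only later rows make up. A row lasts 1/12 s, in which the tool goes at most 41.7 mm and 7.16 degrees, less where a joint would pass 70% of its speed; a pose out of reach is approached as far as the arm can. A call with a gripper value outside its range is refused whole. The fingers move at their own pace and stop on an object; the grip force is fixed at half the most. Time passes only in rows, so rows that repeat a pose let the fingers close. It gives the time, the measured TCP pose, the force, the opening and the grip force at its end, in the units of the state.
- sensors.get_obs(): the state, without advancing time (a new reading comes with each control period).
- viewer.snapshot(name): name is "scene" or "top" or "wrist"; returns the picture (420x560x3 uint8, red, green, blue); there is no depth.
- viewer.camera_params(name): a dict with "fx", "fy", "cx", "cy" (pixels), "dist" ([k1, k2, p1, p2, k3] as OpenCV has them; the pictures are not rectified), "extrinsics" (4x4, takes a point from world to camera coordinates). Camera axes: x right, y up, looking along -z (the intrinsics and any distortion apply to the point x, -y, -z); pixel columns grow to the right and rows downward; lengths in m; the calibration is good to about 2 mm. A picture is of the moment at which its call begins: read the wrist's pose just before it. camera_params takes no time and is no camera call; for the wrist camera it gives the pose at the moment of the call.
- workorder.close_job(): hands the job in; it is judged then, once.
The state is a dict: "clock": time; "joint_pos": joint angles; "qvel": joint speeds; "tau": joint torques, N m; "tool_pos": TCP position; "orientation": TCP orientation; "force": force on the tool from outside, world axes, zero at the start; "moment": the same for the moment, N m; "opening": finger opening in m; "gripper_force": force on a finger pad.
Only numpy, scipy, OpenCV 4.12 (cv2) and the standard library are available. Lean on these libraries where they do the work, as an engineer would, in place of code of your own. Each camera call takes 0.05 s, during which the arm holds its last target. There are 200 camera calls.

## Working session

There is one attempt and no reset: what is moved stays moved. The work goes in short steps, Python scripts to look and compute and a shell command to move; the robot and the scene stay as the last step left them, time stands still between calls to the robot, and variables do not carry over. Pictures are saved under pics/ and viewed, at most 10 in all, crops included, and the job is handed in when it is done.

```bash
ls; mkdir -p pics; python3 - <<'E'
from plant import sensors, viewer, ctrl
import cv2, numpy as np
print(sensors.get_obs(), ctrl.hold_point_z)
for n in ("scene","top"):
    cv2.imwrite(f"pics/{n}0.png", viewer.snapshot(n)[:,:,::-1])
    p=viewer.camera_params(n); print(n,{k:np.round(v,4).tolist() for k,v in p.items()})
E
```

```text
pics
{'clock': 0.0, 'joint_pos': array([ 9.37392670e+01,  2.05918640e+01,  6.34434448e-01, -2.03330941e-02,
       -7.01360847e+01, -1.65057099e+01]), 'qvel': array([-0.01701739, -0.05783906,  0.00026756,  0.05537623, -0.05310392,
       -0.11561144]), 'tau': array([-9.23497246e-04, -5.82717991e+01,  2.93057799e+01,  6.99729323e+00,
        7.03147991e-03, -1.64432313e-04]), 'tool_pos': array([0.14909   , 0.65783042, 0.2256222 ]), 'orientation': array([ 1.79904908e+02, -8.24428174e-03, -1.27733605e+01]), 'force': array([-0.84510243,  0.25146911, -0.57972296]), 'moment': array([-0.01041436, -0.00134962,  0.01935923]), 'gripper_force': 0.0, 'opening': 0.08752687011092238} 0.0188
scene {'fx': 461.195, 'fy': 461.195, 'cx': 278.4201, 'cy': 203.8025, 'dist': [-0.0542, 0.0, 0.0, 0.0, 0.0], 'extrinsics': [[-0.8053, -0.5929, 0.0062, 0.3283], [0.4389, -0.589, 0.6786, -0.445], [-0.3987, 0.5491, 0.7345, -1.2119], [0.0, 0.0, 0.0, 1.0]]}
top {'fx': 511.9594, 'fy': 511.9594, 'cx': 282.5937, 'cy': 203.3851, 'dist': [-0.1393, 0.0, 0.0, 0.0, 0.0], 'extrinsics': [[-0.0145, -0.9999, -0.006, -0.0939], [0.987, -0.0153, 0.1597, -0.5402], [-0.1598, -0.0036, 0.9871, -1.437], [0.0, 0.0, 0.0, 1.0]]}
```

View pics/scene0.png

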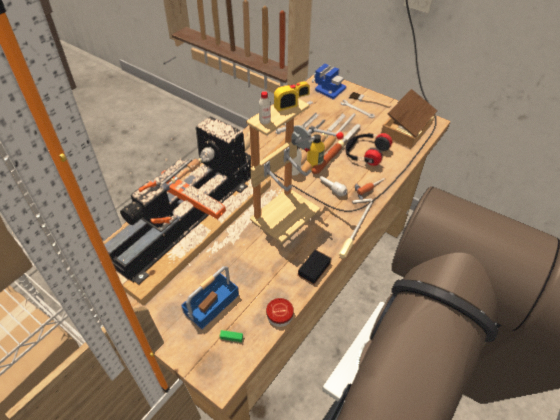

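View pics/top0.png

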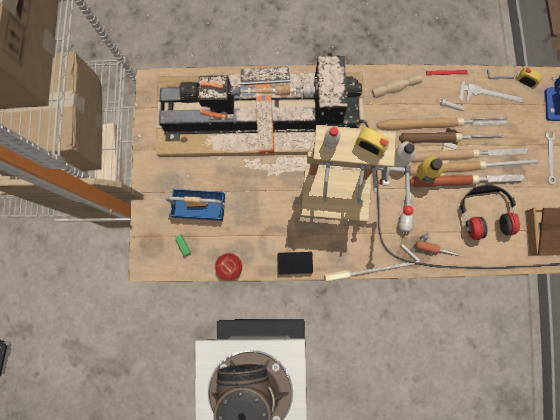

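The scene view shows the basket at about (212,300), the stand at (280,180), the tin at (280,310), the block at (315,266) and the green decoy at (231,336). The top view has the basket at (197,205), the hooks at about (332,185) and (357,185), and the knob at (408,211). I'll enlarge these for measurement.

```bash
python3 - <<'E'
import cv2, numpy as np
t=cv2.imread("pics/top0.png"); s=cv2.imread("pics/scene0.png")
def crop(im,x,y,w,h,k):
    c=cv2.resize(im[y:y+h,x:x+w],None,fx=k,fy=k,interpolation=cv2.INTER_CUBIC)
    for i in range(0,w,10): cv2.putText(c,str(x+i) if i%20==0 else "",(i*k,8),0,.3,(255,0,255)); cv2.line(c,(i*k,10),(i*k,14),(255,0,255))
    for i in range(0,h,10): cv2.putText(c,str(y+i),(0,i*k+3),0,.3,(255,0,255))
    return c
a=crop(t,285,120,140,110,5); cv2.imwrite("pics/c1.png",a)
b=np.hstack([crop(t,160,180,80,70,5),crop(s,175,260,75,70,5)]); 
cv2.imwrite("pics/c2.png",b)
cv2.imwrite("pics/c3.png",crop(s,235,90,110,150,4))
E
```

```text
(no output)
```

View pics/c1.png

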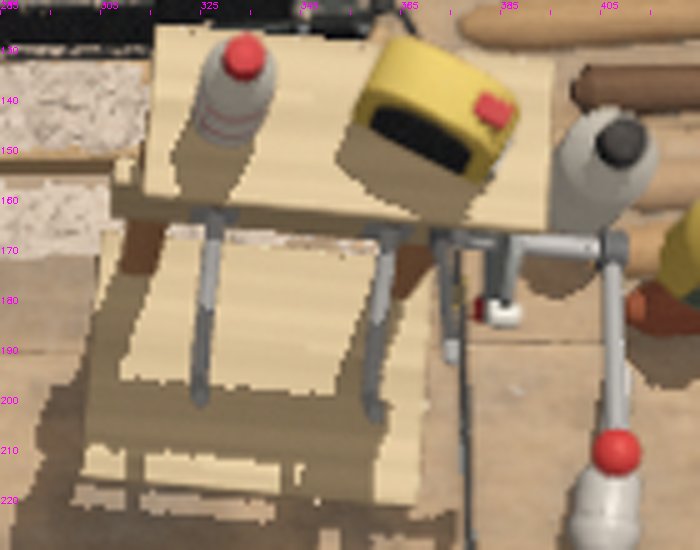

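View pics/c2.png

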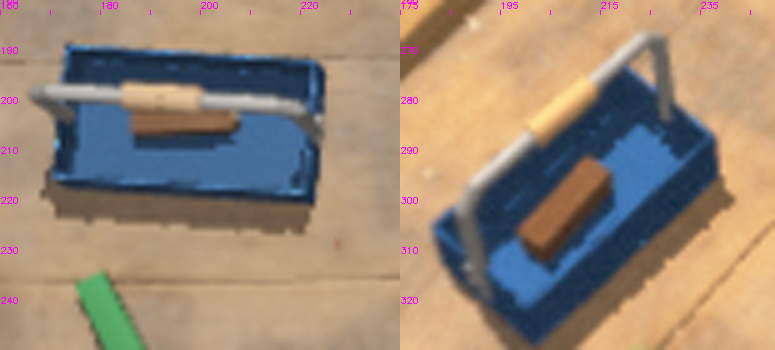

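View pics/c3.png

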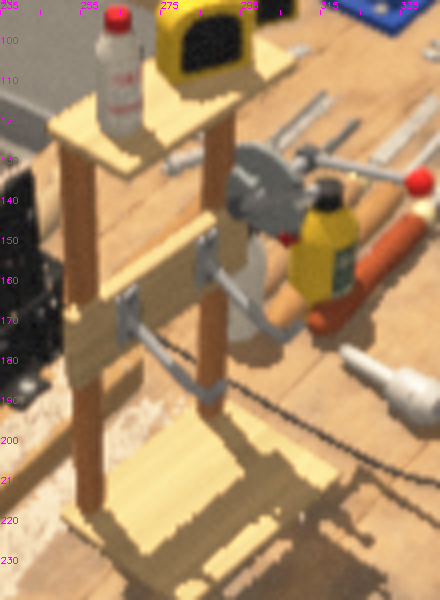

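The crops show:
- **Top view:** hook tips at (325,200) and (359.6,203), knob at (408.2,210.4), shelf front corners at (314,158) and (395,166), and sleeve centre at (192.4,199.2).
- **Scene view:** knob at (339.8,135.5) and sleeve at (207.6,282.4).

Next I'll fit the poses.

```bash
cat > h.py <<'E'
import numpy as np, cv2, os
from scipy.optimize import least_squares
from scipy.spatial.transform import Rotation as R
from plant import viewer, sensors
def proj(P,cam):
    p=viewer.camera_params(cam) if isinstance(cam,str) else cam
    E=np.array(p["extrinsics"]); c=np.atleast_2d(P)@E[:3,:3].T+E[:3,3]; c=c*[1,-1,-1]
    K=np.array([[p["fx"],0,p["cx"]],[0,p["fy"],p["cy"]],[0,0,1.]])
    return cv2.projectPoints(c,np.zeros(3),np.zeros(3),K,np.array(p["dist"],float))[0].reshape(-1,2)
def place(q,P):
    c,s=np.cos(q[2]),np.sin(q[2]); P=np.atleast_2d(P)
    return np.c_[q[0]+c*P[:,0]-s*P[:,1],q[1]+s*P[:,0]+c*P[:,1],P[:,2]]
def fit(obs,q0):  # obs: (cam,local point,pixel)
    f=lambda q:np.concatenate([(proj(place(q,l),c)[0]-px) for c,l,px in obs])
    r=least_squares(f,q0,loss="soft_l1"); return r.x,f(r.x).reshape(-1,2)
E
python3 - <<'E'
from h import *
kn=[.06-.112*np.cos(.35),-.15,.27+.112*np.sin(.35)]
S=[("top",[-.022,.045,.217],(325,200)),("top",[-.022,-.045,.217],(359.6,203)),("top",kn,(408.2,210.4)),
("top",[.03,.09,.418],(314.2,158.4)),("top",[.03,-.09,.418],(394.8,165.8)),
("top",[-.04,.1,.012],(302,214.4)),("top",[-.04,-.1,.012],(368.6,221)),("scene",kn,(339.75,135.5)),
("scene",[.03,.09,.418],(267,132.5)),("scene",[.03,-.09,.418],(309.3,104.5)),
("scene",[-.022,.045,.217],(290,185)),("scene",[-.022,-.045,.217],(310,170))]
q,r=fit(S,[.5,-.2,0]); print("stand",q,np.degrees(q[2])); print(r.round(1))
B=[("top",[.04,.075,.045],(173.6,189)),("top",[.04,-.075,.045],(224.6,192.6)),("top",[-.04,-.075,.045],(223,220.6)),("top",[-.04,.075,.045],(170,216.6)),
("top",[0,0,.115],(192.4,199.2)),("scene",[0,0,.115],(207.6,282.4)),("scene",[-.04,-.075,.045],(238.4,287.6)),("scene",[.04,.075,.045],(181.6,305.6))]
q,r=fit(B,[.5,.2,0]); print("basket",q,np.degrees(q[2])); print(r.round(1))
B=[("top",[0,0,.031],(228,266)),("scene",[0,0,.031],(280,310))]
print("tin",fit(B,[.4,.1,0])[0])
print("block",fit([("top",[0,0,.028],(295,263)),("scene",[0,0,.028],(316,263))],[.4,.1,0])[0])
E
```

```text
stand [ 0.53670137 -0.25800195 -0.1110086 ] -6.360324052277189
[[-0.  -0.8]
 [ 0.4 -0.5]
 [ 0.3 -0.4]
 [-0.9  0. ]
 [ 0.3  0.5]
 [-1.4  0.7]
 [-0.5  0.5]
 [-0.  -0.8]
 [-0.4 -1. ]
 [ 0.7 -1.6]
 [ 0.5  0.5]
 [-0.1  0.4]]
basket [ 0.53993556  0.1463033  -0.08560642] -4.904886357897175
[[-0.5 -0.1]
 [-0.7 -0.2]
 [-1.6 -0.9]
 [ 0.2 -0.6]
 [ 0.3  1. ]
 [ 0.7  0.2]
 [ 0.9 -0.4]
 [ 0.1 -0.5]]
tin [0.36037955 0.05769629 0.        ]
block [ 0.36721009 -0.13707343  0.        ]
```

```bash
cat >> h.py <<'E'
STAND=np.array([.5367,-.2580,-.1110]); BASKET=np.array([.5399,.1463,-.0856])
def tool(yaw,t):  # yaw rad, tilt deg
    t=np.radians(t); c,s=np.cos(yaw),np.sin(yaw)
    Z=np.array([[c,-s,0],[s,c,0],[0,0,1]])
    return Z@np.array([[0,-np.cos(t),np.sin(t)],[-1,0,0],[0,-np.sin(t),-np.cos(t)]])
def delta(pos,Rt,cur=None):
    if cur is None:
        o=sensors.get_obs(); cur=(o["tool_pos"],R.from_euler("xyz",o["orientation"],degrees=True).as_matrix())
    d=cur[1].T@(np.array(pos)-cur[0]); rv=np.degrees(R.from_matrix(cur[1].T@Rt).as_rotvec())
    print("shift",d.round(4).tolist(),"turn",rv.round(2).tolist(), "rows>=",round(max(np.linalg.norm(d)/.0417,np.linalg.norm(rv)/7.16),1))
    return np.array(pos),Rt
def grasp_tcp(q,local,t,back=0): # TCP so that grasp point is at local, retracted by back
    Rt=tool(q[2],t); return place(q,local)[0]+Rt[:,2]*(.0188-back),Rt
E
python3 - <<'E'
from h import *
a=delta([.30,.30,.32],tool(BASKET[2],0))
p,Rt=grasp_tcp(BASKET,[0,0,.115],38,.11); print(p); delta(p,Rt,a)
E
```

```text
shift [0.2263, 0.3158, -0.0938] turn [0.06, -0.07, 82.13] rows>= 11.5
[0.48395726 0.15110043 0.18686658]
shift [0.1326, -0.196, 0.1331] turn [38.0, -0.0, -0.0] rows>= 6.5
```

```bash
python3 -m pendant '[[1,[0.03,0.04,-0.09],[0,0,7]],[1,[0.06,0.08,-0.09],[0,0,14]],[1,[0.09,0.12,-0.09],[0,0,21]],[1,[0.12,0.15,-0.09],[0,0,28]],[1,[0.15,0.18,-0.09],[0,0,35]],[1,[0.18,0.21,-0.09],[0,0,42]],[1,[0.2,0.24,-0.09],[0,0,49]],[1,[0.21,0.27,-0.09],[0,0,56]],[1,[0.225,0.295,-0.09],[0,0,63]],[1,[0.226,0.315,-0.09],[0,0,70]]]'
python3 - <<'E'
from h import *
o=sensors.get_obs(); print(o["joint_pos"].round(1))
p,Rt=grasp_tcp(BASKET,[0,0,.115],38,.11); delta(p,Rt)
E
```

```text
clock: 0.93
tool_pos: [0.3, 0.3046, 0.3161]
orientation: [180.0, -0.0, -83.1]
force: [1.5, -0.3, 0.4]
opening: 0.0878
gripper_force: 0.0
[ 72.1  -6.7 -19.4   0.  -77.3 -65.2]
shift [0.1743, -0.1643, 0.1294] turn [37.87, 3.87, 11.35] rows>= 6.5
```

```bash
python3 -m pendant '[[1,[0.03,-0.03,0.0],[4,0.5,1.5]],[1,[0.06,-0.055,0.0],[8,1,3]],[1,[0.09,-0.08,0.02],[13,1.5,4]],[1,[0.11,-0.10,0.04],[18,2,5]],[1,[0.13,-0.12,0.06],[23,2.5,7]],[1,[0.15,-0.14,0.08],[28,3,8.5]],[1,[0.165,-0.15,0.10],[33,3.5,10]],[1,[0.174,-0.164,0.12],[37.9,3.9,11.3]],[1,[0.174,-0.164,0.1295],[37.9,3.9,11.3]],[1,[0.174,-0.164,0.1295],[37.9,3.9,11.3]]]'
python3 - <<'E'
from h import *
o=sensors.get_obs(); print(o["joint_pos"].round(1))
p,Rt=grasp_tcp(BASKET,[0,0,.115],38,.11); delta(p,Rt)
c=viewer.camera_params("wrist"); im=viewer.snapshot("wrist"); 
cv2.imwrite("pics/w1.png",im[:,:,::-1])
np.save("w1.npy",c,allow_pickle=True); print(c)
for y in(-.022,0,.022,.073,-.073): print(y,proj(place(BASKET,[0,y,.115]),c).round(1))
E
```

```text
clock: 1.77
tool_pos: [0.5072, 0.1737, 0.235]
orientation: [-144.9, -1.1, -95.3]
force: [0.1, -1.1, -1.3]
opening: 0.0874
gripper_force: 0.0
[  50.4   -8.1  -58.2   59.5  -34.2 -104.5]
shift [0.0238, 0.0451, 0.0277] turn [2.9, -1.11, 0.3] rows>= 1.4
{'fx': 341.79972972046426, 'fy': 341.79972972046426, 'cx': 286.16439431697086, 'cy': 208.12006600312793, 'dist': array([0.01677456, 0.        , 0.        , 0.        , 0.        ]), 'extrinsics': array([[-0.81530022,  0.06555263, -0.57531592,  0.53761846],
       [ 0.06431199, -0.97717242, -0.20247972,  0.1579033 ],
       [-0.57545592, -0.20208147,  0.79247307, -0.0305713 ],
       [ 0.        ,  0.        ,  0.        ,  1.        ]])}
-0.022 [[337.3 148.6]]
0 [[336.1 175.9]]
0.022 [[335. 202.]]
0.073 [[332.7 259. ]]
-0.073 [[340.2  80.9]]
```

View pics/w1.png

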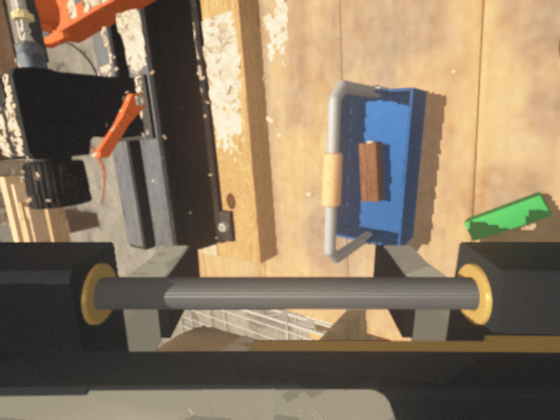

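The wrist view shows the sleeve centre at (332,179) against a predicted (336,176), so the estimate is good to about 2 mm. The blank lies in the basket. Joint 3 is at its limit, so I'll use less tilt.

```bash
sed -i 's/BASKET=np.array(\[.5399,.1463/BASKET=np.array([.5415,.1480/' h.py; python3 - <<'E'
from h import *
for t in (28,30):
  a=grasp_tcp(BASKET,[0,0,.115],t,.06); print(a[0]); delta(*a); b=grasp_tcp(BASKET,[0,0,.115],t,.0); delta(*b,a)
E
```

```text
[0.52222859 0.14965367 0.15137744]
shift [0.021, 0.0337, 0.0789] turn [-7.06, -1.11, 0.2] rows>= 2.1
shift [0.0, 0.0, 0.06] turn [0.0, 0.0, 0.0] rows>= 1.4
[0.52097543 0.14976121 0.15068025]
shift [0.021, 0.0352, 0.0788] turn [-5.06, -1.1, 0.22] rows>= 2.1
shift [-0.0, 0.0, 0.06] turn [0.0, 0.0, 0.0] rows>= 1.4
```

```bash
python3 -m pendant '[[1,[0.01,0.017,0.02],[-3,-0.5,0]],[1,[0.021,0.034,0.05],[-6.5,-1.1,0.2]],[1,[0.021,0.034,0.05],[-6.5,-1.1,0.2]],[1,[0.021,0.034,0.05],[-6.5,-1.1,0.2]],[1,[0.021,0.034,0.05],[-6.5,-1.1,0.2]]]'
python3 - <<'E'
from h import *
o=sensors.get_obs(); print(o["joint_pos"].round(1))
a=grasp_tcp(BASKET,[0,0,.115],28.5,.06); delta(*a)
E
```

```text
clock: 2.23
tool_pos: [0.5079, 0.1547, 0.1809]
orientation: [-151.7, -0.0, -94.8]
force: [0.0, 0.8, 0.6]
opening: 0.0877
gripper_force: 0.0
[ 45.3  -4.2 -58.2  53.2 -27.  -96.5]
shift [0.0038, 0.0013, 0.0329] turn [0.24, 0.0, 0.09] rows>= 0.8
```

```bash
python3 -m pendant '[[1,[0.003,0.001,0.02],[0.2,0,0]],[1,[0.004,0.001,0.04],[0.2,0,0]],[1,[0.004,0.001,0.06],[0.2,0,0]],[1,[0.004,0.001,0.06],[0.2,0,0]],[1,[0.004,0.001,0.06],[0.2,0,0]]]'
python3 - <<'E'
from h import *
o=sensors.get_obs(); print(o["joint_pos"].round(1))
a=grasp_tcp(BASKET,[0,0,.115],28.5,0); print(a[0]);delta(*a)
E
```

```text
clock: 2.65
tool_pos: [0.5454, 0.1535, 0.1431]
orientation: [-153.1, -0.5, -95.1]
force: [0.9, 0.1, -0.2]
opening: 0.0874
gripper_force: 0.0
[  36.     2.5  -58.2   64.8  -19.6 -101.2]
[0.55043774 0.14723306 0.09847824]
shift [0.0054, 0.0152, 0.0424] turn [1.58, -0.56, 0.07] rows>= 1.1
```

```bash
cat > kin.py <<'E'
import numpy as np, sys
from scipy.spatial.transform import Rotation as R
from scipy.optimize import least_squares
D=[([93.739,20.592,.634,-.02,-70.136,-16.506],[.14909,.65783,.22562],[179.905,0,-12.773]),
([72.1,-6.7,-19.4,0,-77.3,-65.2],[.3,.3046,.3161],[180,0,-83.1]),
([50.4,-8.1,-58.2,59.5,-34.2,-104.5],[.5072,.1737,.235],[-144.9,-1.1,-95.3]),
([45.3,-4.2,-58.2,53.2,-27,-96.5],[.5079,.1547,.1809],[-151.7,0,-94.8]),
([36,2.5,-58.2,64.8,-19.6,-101.2],[.5454,.1535,.1431],[-153.1,-.5,-95.1])]
R0=np.array([[0,0,1],[-1,0,0],[0,-1,0.]])
lo=np.array([-176.03,-82.01,-58.28,-173.87,-174.79,-173.66]);hi=np.array([176.03,121.73,71.71,95.51,-.11,173.66])
def fk(q,p,s4):
    a1,h1,x3,z3,y4,z4,x5,z5,y6,z6,X=p
    ax=[([0,0,1],[0,0,0]),([0,1,0],[a1,0,h1]),([0,-1,0],[x3,0,z3]),([s4,0,0],[0,y4,z4]),([0,-1,0],[x5,0,z5]),([-1,0,0],[0,y6,z6])]
    P=np.array([X,y6,z6]);M=R0
    for (w,c),t in list(zip(ax,q))[::-1]:
        r=R.from_rotvec(np.radians(t)*np.array(w)).as_matrix(); P=r@(P-c)+c; M=r@M
    return P,M
def ident():
    best=None
    for s4 in(1,-1):
        f=lambda p:np.concatenate([np.r_[(fk(q,p,s4)[0]-x)*1000,np.degrees(R.from_matrix(fk(q,p,s4)[1].T@R.from_euler("xyz",e,degrees=True).as_matrix()).as_rotvec())*3] for q,x,e in D]+[(p-p0)*1])
        p0=np.array([0,.3,0,.75,-.19,.75,.4,.75,-.19,.75,.65]); r=least_squares(f,p0)
        if best is None or r.cost<best[0]: best=(r.cost,r.x,s4,r.fun)
    return best
def ik(P,M,p,s4,q0):
    f=lambda q:np.r_[(fk(q,p,s4)[0]-P)*1000,np.degrees(R.from_matrix(fk(q,p,s4)[1].T@M).as_rotvec())*3]
    b=None
    for k in range(12):
        q=np.array(q0)+ (np.random.RandomState(k).randn(6)*[20,15,10,40,20,40] if k else 0)
        r=least_squares(f,np.clip(q,lo+.1,hi-.1),bounds=(lo,hi))
        if b is None or r.cost<b[0]-1e-3: b=(r.cost,r.x)
    return b
E
python3 - <<'E'
from kin import *; from h import *
c,p,s4,f=ident(); print(c,s4,p.round(3)); print(f[:30].reshape(5,6).round(1)); np.save("kin.npy",np.r_[p,s4])
q0=D[4][0]
for t in(0,15,20,25,28.5,35):
    for nm,Q,z,b in(("grasp",BASKET,.115,0),("lift",BASKET,.23,0),("above",STAND,.235,0),("seat",STAND,.2,0)):
        r=ik(*grasp_tcp(Q,[0,0,z],t,b),p,s4,q0); print(t,nm,round(r[0],2),r[1].round(0))
E
```

```text
0.11499523229772367 -1 [-0.007  0.192 -0.007  0.794 -0.     0.803  0.457  0.795 -0.192  0.802
  0.83 ]
[[ 0.   0.  -0.   0.  -0.  -0. ]
 [-0.  -0.   0.  -0.   0.  -0. ]
 [ 0.   0.   0.1 -0.2  0.  -0.2]
 [-0.   0.1 -0.1  0.1 -0.  -0.1]
 [-0.  -0.1  0.1 -0.1  0.  -0. ]]
0 grasp 0.0 [ 35.  17. -24.  -0. -50. -40.]
0 lift 0.0 [ 35.  10. -15.   0. -64. -40.]
0 above 0.0 [ -7.  13. -11.   0. -66.   1.]
0 seat 0.0 [ -7.  15. -13.   0. -62.   1.]
15 grasp 0.0 [ 41.  10. -44.  24. -28. -66.]
15 lift 0.0 [ 42.   3. -32.  15. -46. -57.]
15 above 0.0 [ -7.   6. -22.  -0. -47.   1.]
15 seat 0.0 [ -7.   8. -25.  -0. -43.   1.]
20 grasp 0.0 [ 38.   8. -53.  45. -19. -85.]
20 lift 0.0 [ 44.   0. -39.  24. -40. -66.]
20 above 0.0 [ -7.   4. -26.  -0. -41.   1.]
20 seat 0.0 [ -7.   6. -28.  -0. -36.   1.]
25 grasp 19.07 [  32.    7.  -58.   67.  -15. -101.]
25 lift 0.0 [ 44.  -2. -46.  35. -34. -77.]
25 above 0.0 [ -7.   2. -29.  -1. -34.   1.]
25 seat 0.0 [ -7.   4. -32.  -1. -29.   1.]
28.5 grasp 117.17 [  32.    7.  -58.   70.  -17. -104.]
28.5 lift 0.0 [ 43.  -3. -51.  46. -30. -86.]
28.5 above 0.0 [ -7.   1. -32.  -1. -29.   1.]
28.5 seat 0.0 [ -7.   3. -35.  -1. -24.   1.]
35 grasp 505.19 [  32.    8.  -58.   74.  -19. -109.]
35 lift 2.91 [  36.   -4.  -58.   69.  -24. -104.]
35 above 0.0 [ -7.  -1. -37.  -1. -19.   2.]
35 seat 0.0 [ -7.   1. -39.  -2. -14.   3.]
```

The fitted kinematics are accurate to about 0.1 mm. With enough tilt the grasp is out of reach where the basket stands, but the stand itself is reachable at any tilt. So I'll grip at 10° and carry the basket towards the middle. There I'll set it down, re-tilt about the bar and grip again.

```bash
python3 - <<'E'
from kin import *; from h import *
k=np.load("kin.npy");p,s4=k[:11],k[11]
for x,y in((.56,-.03),(.58,0.),(.58,-.04),(.60,-.04)):
  for t in(30,35,38):
    Q=np.array([x,y,-.111])
    print(x,y,t,[ (round(r[0],2),r[1].round(0).tolist()) for z in(.115,.25) for r in[ik(*grasp_tcp(Q,[0,0,z],t),p,s4,[20,5,-45,20,-20,-30])]])
for z in(.115,.2):
  r=ik(*grasp_tcp(BASKET,[0,0,z],10),p,s4,[36,10,-40,10,-30,-50]); print(r[0],r[1].round(1))
# path: back off, then grasp at 10 deg
b=grasp_tcp(BASKET,[0,0,.115],10,.07); print(b[0]); delta(*b)
E
```

```text
0.56 -0.03 30 [(np.float64(235.92), [10.0, 6.0, -58.0, 59.0, -6.0, -74.0]), (np.float64(0.0), [22.0, -6.0, -50.0, 36.0, -24.0, -59.0])]
0.56 -0.03 35 [(np.float64(630.34), [9.0, 6.0, -58.0, 58.0, -4.0, -72.0]), (np.float64(0.04), [13.0, -7.0, -58.0, 62.0, -13.0, -78.0])]
0.56 -0.03 38 [(np.float64(342.63), [-20.0, 8.0, -42.0, -145.0, -3.0, 155.0]), (np.float64(36.75), [13.0, -8.0, -58.0, 63.0, -12.0, -78.0])]
0.58 0.0 30 [(np.float64(194.88), [7.0, 8.0, -58.0, 80.0, -6.0, -92.0]), (np.float64(0.0), [25.0, -4.0, -48.0, 39.0, -24.0, -64.0])]
0.58 0.0 35 [(np.float64(540.4), [2.0, 8.0, -58.0, 96.0, -5.0, -103.0]), (np.float64(0.0), [15.0, -5.0, -57.0, 67.0, -13.0, -84.0])]
0.58 0.0 38 [(np.float64(212.47), [-18.0, 9.0, -43.0, -156.0, -2.0, 165.0]), (np.float64(19.22), [11.0, -5.0, -58.0, 77.0, -10.0, -90.0])]
0.58 -0.04 30 [(np.float64(194.15), [2.0, 8.0, -58.0, 78.0, -3.0, -85.0]), (np.float64(0.0), [20.0, -4.0, -47.0, 35.0, -23.0, -56.0])]
0.58 -0.04 35 [(np.float64(559.41), [-4.0, 8.0, -58.0, 96.0, -2.0, -97.0]), (np.float64(0.0), [11.0, -5.0, -57.0, 64.0, -11.0, -77.0])]
0.58 -0.04 38 [(np.float64(367.9), [-21.0, 9.0, -41.0, -149.0, -3.0, 160.0]), (np.float64(18.84), [5.0, -6.0, -58.0, 75.0, -7.0, -85.0])]
0.6 -0.04 30 [(np.float64(166.39), [-4.0, 9.0, -57.0, 96.0, -2.0, -97.0]), (np.float64(0.0), [19.0, -2.0, -45.0, 34.0, -23.0, -55.0])]
0.6 -0.04 35 [(np.float64(521.2), [-4.0, 9.0, -57.0, 96.0, -3.0, -98.0]), (np.float64(0.0), [10.0, -3.0, -55.0, 65.0, -10.0, -78.0])]
0.6 -0.04 38 [(np.float64(350.27), [-21.0, 11.0, -41.0, -155.0, -3.0, 166.0]), (np.float64(12.54), [-5.0, -4.0, -57.0, 96.0, -1.0, -97.0])]
1.8947238483839726e-26 [ 39.6  12.2 -35.9  12.1 -35.4 -54. ]
5.875213436749224e-26 [ 39.8   6.7 -28.7   9.5 -47.9 -50.7]
[0.53264177 0.14876012 0.16542216]
shift [0.0061, 0.0009, -0.0254] turn [-16.92, -0.56, -0.02] rows>= 2.4
```

```bash
python3 - <<'E'
from kin import *; from h import *
k=np.load("kin.npy");p,s4=k[:11],k[11]
for x,y in((.52,.08),(.56,.08),(.6,.06),(.54,.02)):
  yaw=np.arctan2(y,x)+np.arcsin(.192/np.hypot(x,y))
  for t in(25,28,30,33):
    Q=np.array([x,y,yaw])
    print(x,y,round(np.degrees(yaw)),t,[ (round(r[0],2),r[1].round(0).tolist()) for z in(.115,.2) for r in[ik(*grasp_tcp(Q,[0,0,z],t),p,s4,[np.degrees(yaw),5,-45,0,-15,0])]])
E
```

```text
0.52 0.08 30 25 [(np.float64(0.0), [30.0, 4.0, -46.0, -0.0, -14.0, 0.0]), (np.float64(0.0), [30.0, -3.0, -40.0, -0.0, -29.0, 0.0])]
0.52 0.08 30 28 [(np.float64(0.0), [30.0, 4.0, -49.0, -0.0, -9.0, 0.0]), (np.float64(0.0), [30.0, -4.0, -42.0, -0.0, -24.0, 0.0])]
0.52 0.08 30 30 [(np.float64(0.0), [30.0, 4.0, -50.0, -0.0, -6.0, 0.0]), (np.float64(0.0), [30.0, -5.0, -43.0, -0.0, -21.0, 0.0])]
0.52 0.08 30 33 [(np.float64(0.0), [30.0, 4.0, -52.0, -1.0, -1.0, 1.0]), (np.float64(0.0), [30.0, -5.0, -46.0, -0.0, -17.0, 0.0])]
0.56 0.08 28 25 [(np.float64(0.0), [28.0, 8.0, -42.0, -0.0, -15.0, 0.0]), (np.float64(0.0), [28.0, 1.0, -36.0, -0.0, -28.0, 0.0])]
0.56 0.08 28 28 [(np.float64(0.0), [28.0, 8.0, -44.0, -0.0, -10.0, 0.0]), (np.float64(0.0), [28.0, 0.0, -38.0, -0.0, -24.0, 0.0])]
0.56 0.08 28 30 [(np.float64(0.0), [28.0, 7.0, -46.0, -0.0, -7.0, 0.0]), (np.float64(0.0), [28.0, -1.0, -39.0, -0.0, -21.0, 0.0])]
0.56 0.08 28 33 [(np.float64(0.0), [28.0, 7.0, -48.0, -1.0, -2.0, 1.0]), (np.float64(0.0), [28.0, -1.0, -42.0, -0.0, -17.0, 0.0])]
0.6 0.06 24 25 [(np.float64(0.0), [24.0, 11.0, -38.
[... 296 characters left out ...]
0.0), [24.0, 3.0, -36.0, -0.0, -21.0, 0.0])]
0.6 0.06 24 33 [(np.float64(0.0), [24.0, 10.0, -44.0, -0.0, -3.0, 0.0]), (np.float64(0.0), [24.0, 3.0, -38.0, -0.0, -17.0, 0.0])]
0.54 0.02 23 25 [(np.float64(0.0), [23.0, 6.0, -45.0, -0.0, -14.0, 0.0]), (np.float64(0.0), [23.0, -2.0, -38.0, -0.0, -28.0, 0.0])]
0.54 0.02 23 28 [(np.float64(0.0), [23.0, 5.0, -47.0, -0.0, -10.0, 0.0]), (np.float64(0.0), [23.0, -3.0, -40.0, -0.0, -24.0, 0.0])]
0.54 0.02 23 30 [(np.float64(0.0), [23.0, 5.0, -49.0, -0.0, -6.0, 0.0]), (np.float64(0.0), [23.0, -3.0, -42.0, -0.0, -21.0, 0.0])]
0.54 0.02 23 33 [(np.float64(0.0), [23.0, 5.0, -51.0, -1.0, -1.0, 1.0]), (np.float64(0.0), [23.0, -4.0, -44.0, -0.0, -17.0, 0.0])]
```

```bash
python3 -m pendant '[[1,[0.003,0.0,-0.013],[-6,-0.3,0]],[1,[0.006,0.001,-0.025],[-12,-0.6,0]],[1,[0.006,0.001,-0.025],[-16.9,-0.6,0]],[1,[0.006,0.001,-0.025],[-16.9,-0.6,0]],[1,[0.006,0.001,-0.025],[-16.9,-0.6,0]]]'
python3 - <<'E'
from h import *
o=sensors.get_obs(); print(o["joint_pos"].round(1))
delta(*grasp_tcp(BASKET,[0,0,.115],10,0))
E
```

```text
clock: 3.07
tool_pos: [0.532, 0.1481, 0.1667]
orientation: [-168.5, -0.2, -95.0]
force: [2.1, -2.5, 0.3]
opening: 0.0878
gripper_force: 0.0
[ 41.7   5.6 -33.4  12.4 -43.8 -55.1]
shift [-0.0009, 0.0016, 0.0713] turn [-1.54, -0.21, -0.08] rows>= 1.7
```

```bash
python3 -m pendant '[[1,[-0.001,0.0015,0.03],[-1.5,-0.2,0]],[1,[-0.001,0.0015,0.055],[-1.5,-0.2,0]],[1,[-0.001,0.0015,0.071],[-1.5,-0.2,0]],[1,[-0.001,0.0015,0.071],[-1.5,-0.2,0]],[1,[-0.001,0.0015,0.071],[-1.5,-0.2,0]]]'
python3 - <<'E'
from h import *
delta(*grasp_tcp(BASKET,[0,0,.115],10,0))
E
python3 -m pendant '[[-1,[0,0,0],[0,0,0]],[-1,[0,0,0],[0,0,0]],[-1,[0,0,0],[0,0,0]],[-1,[0,0,0],[0,0,0]],[-1,[0,0,0],[0,0,0]],[-1,[0,0,0],[0,0,0]],[-1,[0,0,0],[0,0,0]],[-1,[0,0,0],[0,0,0]],[-1,[0,0,0],[0,0,0]],[-1,[0,0,0],[0,0,0]]]'
```

```text
clock: 3.48
tool_pos: [0.5478, 0.1448, 0.0961]
orientation: [-169.7, -0.3, -95.2]
force: [0.2, 0.9, -0.1]
opening: 0.0881
gripper_force: 0.0
shift [-0.0026, 0.0032, -0.001] turn [-0.26, -0.35, -0.29] rows>= 0.1
clock: 4.32
tool_pos: [0.549, 0.1443, 0.0957]
orientation: [-169.7, -0.3, -95.3]
force: [0.0, 0.0, 0.0]
opening: 0.0269
gripper_force: 0.0
```

```bash
python3 -m pendant '[[-1,[0,0,0],[0,0,0]],[-1,[0,0,0],[0,0,0]],[-1,[0,0,0],[0,0,0]],[-1,[0,0,0],[0,0,0]],[-1,[0,0,0],[0,0,0]],[-1,[0,0,0],[0,0,0]]]'
python3 - <<'E'
from h import *
delta(*grasp_tcp(np.array([.545,.146,BASKET[2]]),[0,0,.18],10,0))
E
```

```text
clock: 4.82
tool_pos: [0.5489, 0.1442, 0.0957]
orientation: [-169.7, -0.3, -95.3]
force: [-2.0, 0.1, -0.4]
opening: 0.0151
gripper_force: 30.0
shift [-0.0011, -0.011, -0.0649] turn [-0.32, -0.34, -0.37] rows>= 1.6
```

```bash
python3 -m pendant '[[-1,[0,-0.001,-0.006],[0,0,0]],[-1,[0,-0.003,-0.016],[0,0,0]],[-1,[0,-0.006,-0.032],[0,0,0]],[-1,[0,-0.0085,-0.048],[0,0,0]],[-1,[0,-0.01,-0.057],[0,0,0]],[-1,[0,-0.0105,-0.059],[0,0,0]],[-1,[0,-0.0105,-0.059],[0,0,0]]]'
python3 - <<'E'
from h import *
from kin import ik
k=np.load("kin.npy");o=sensors.get_obs()
print(o["joint_pos"].round(1))
q=np.array([.54,.07,np.radians(28)])
for z in(.17,.115): a=grasp_tcp(q,[0,0,z],10,0); print(a[0],ik(*a,k[:11],k[11],o["joint_pos"])[1].round(1)); delta(*a)
cv2.imwrite("pics/w2.png",viewer.snapshot("wrist")[:,:,::-1])
E
```

```text
clock: 5.4
tool_pos: [0.5489, 0.1448, 0.1562]
orientation: [-169.6, -0.2, -95.3]
force: [0.4, 0.3, -4.0]
opening: 0.015
gripper_force: 30.0
[ 39.5   8.3 -31.   10.7 -43.9 -52.1]
[0.54288246 0.07153263 0.15148561] [ 28.    7.  -29.1   0.  -44.   -0. ]
shift [0.0735, 0.0001, 0.005] turn [-0.31, -6.09, -32.78] rows>= 4.7
[0.54288246 0.07153263 0.09648561] [ 28.   10.9 -33.    0.  -36.1  -0. ]
shift [0.0733, 0.01, 0.0591] turn [-0.31, -6.09, -32.78] rows>= 4.7
```

View pics/w2.png

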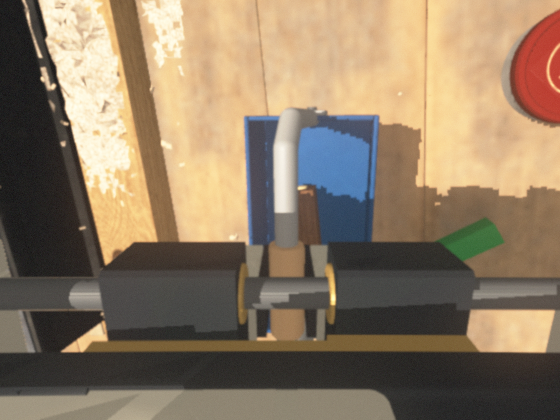

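```bash
python3 -m pendant '[[-1,[0.005,0,0],[0,-0.4,-2]],[-1,[0.014,0,0],[0,-1.2,-6]],[-1,[0.024,0,0.001],[0,-2,-10.5]],[-1,[0.036,0,0.002],[-0.1,-3,-16]],[-1,[0.048,0,0.003],[-0.2,-4,-21.5]],[-1,[0.059,0,0.004],[-0.2,-5,-27]],[-1,[0.069,0,0.005],[-0.3,-5.7,-31]],[-1,[0.0735,0,0.005],[-0.3,-6.1,-32.8]],[-1,[0.0735,0,0.005],[-0.3,-6.1,-32.8]],[-1,[0.0735,0,0.005],[-0.3,-6.1,-32.8]]]'
python3 - <<'E'
from h import *
q=np.array([.54,.07,np.radians(28)])
delta(*grasp_tcp(q,[0,0,.1155],10,0))
E
```

```text
clock: 6.28
tool_pos: [0.5425, 0.0707, 0.1502]
orientation: [-170.1, -0.0, -62.1]
force: [-0.1, -0.7, -3.7]
opening: 0.0152
gripper_force: 30.0
shift [-0.0005, 0.0084, 0.0525] turn [0.15, -0.03, -0.11] rows>= 1.3
```

```bash
python3 -m pendant '[[-1,[0,0.001,0.006],[0,0,0]],[-1,[0,0.003,0.018],[0,0,0]],[-1,[0,0.005,0.031],[0,0,0]],[-1,[0,0.007,0.042],[0,0,0]],[-1,[0,0.0085,0.049],[0,0,0]],[-1,[0,0.009,0.0515],[0,0,0]],[-1,[0,0.009,0.053],[0,0,0]],[-1,[0,0.009,0.053],[0,0,0]],[-1,[0,0.009,0.053],[0,0,0]]]'
python3 -m pendant '[[0.2,[0,0,0],[0,0,0]],[0.2,[0,0,0],[0,0,0]],[0.2,[0,0,0],[0,0,0]],[0.2,[0,0,0],[0,0,0]],[0.2,[0,0,0],[0,0,0]],[0.2,[0,0,0],[0,0,0]]]'
python3 - <<'E'
from h import *
from kin import ik
k=np.load("kin.npy");o=sensors.get_obs()
T=R.from_euler("xyz",o["orientation"],degrees=True).as_matrix(); g=o["tool_pos"]-.0188*T[:,2]; print("bar",g)
q=np.array([g[0],g[1],np.radians(28)])
for t in(20,30): a=grasp_tcp(q,[0,0,.1145],t,0); print(a[0],ik(*a,k[:11],k[11],o["joint_pos"])[1].round(1)); delta(*a)
E
```

```text
clock: 7.03
tool_pos: [0.5435, 0.0718, 0.0979]
orientation: [-170.0, -0.0, -62.0]
force: [0.0, 0.5, -3.2]
opening: 0.0149
gripper_force: 30.0
clock: 7.53
tool_pos: [0.5434, 0.0715, 0.0977]
orientation: [-170.0, -0.0, -62.0]
force: [-0.5, -0.3, 0.1]
opening: 0.0488
gripper_force: 0.0
bar [0.54051616 0.07002188 0.11619493]
[0.5461935  0.07304057 0.09683378] [ 28.    7.5 -40.5  -0.  -22.    0. ]
shift [-0.0, -0.003, 0.0014] turn [10.02, -0.01, 0.04] rows>= 1.4
[0.54881587 0.07443491 0.09821872] [ 28.    5.6 -48.1  -0.1  -6.3   0.1]
shift [-0.0, -0.0061, 0.0005] turn [20.02, -0.01, 0.04] rows>= 2.8
```

```bash
python3 -m pendant '[[0.2,[0,-0.0015,0.0008],[5,0,0]],[0.2,[0,-0.003,0.001],[10,0,0]],[0.2,[0,-0.0045,0.001],[15,0,0]],[0.2,[0,-0.006,0.0005],[20,0,0]],[0.2,[0,-0.006,0.0005],[20,0,0]],[0.2,[0,-0.006,0.0005],[20,0,0]]]'
python3 -m pendant '[[-1,[0,0,0],[0,0,0]],[-1,[0,0,0],[0,0,0]],[-1,[0,0,0],[0,0,0]],[-1,[0,0,0],[0,0,0]],[-1,[0,0,0],[0,0,0]],[-1,[0,0,0],[0,0,0]],[-1,[0,0,0],[0,0,0]],[-1,[0,0,0],[0,0,0]],[-1,[0,0,0],[0,0,0]]]'
python3 - <<'E'
from h import *
o=sensors.get_obs(); print(o["joint_pos"].round(1))
a=grasp_tcp(np.array([.54,.03,np.radians(15)]),[0,0,.24],30,0); delta(*a)
E
```

```text
clock: 8.03
tool_pos: [0.5473, 0.0736, 0.0976]
orientation: [-150.1, -0.0, -62.0]
force: [1.3, 1.6, 0.7]
opening: 0.0527
gripper_force: 0.0
clock: 8.78
tool_pos: [0.5482, 0.0742, 0.0976]
orientation: [-150.1, -0.0, -62.0]
force: [-0.1, -0.1, -2.4]
opening: 0.0151
gripper_force: 30.0
[ 28.    5.2 -48.2  -0.1  -6.6   0.1]
shift [0.0373, -0.0465, -0.1187] turn [0.1, 6.49, 11.3] rows>= 3.2
```

```bash
python3 - <<'E'
from h import *
from kin import ik
k=np.load("kin.npy");o=sensors.get_obs(); j=o["joint_pos"]
cur=None
for Q,l in ((np.array([.5395,.070,np.radians(28)]),[0,0,.245]),(np.array([.49,-.05,np.radians(8)]),[0,0,.245]),(STAND,[-.09,0,.245]),(STAND,[0,0,.24]),(STAND,[0,0,.2])):
    a=grasp_tcp(Q,l,30,0); r=ik(*a,k[:11],k[11],j); j=r[1]; print(a[0].round(4),round(r[0],2),j.round(1)); cur=delta(*a,cur)
E
```

```text
[0.5478 0.0744 0.2287] 0.0 [ 28.1  -6.  -37.6   0.1 -28.4  -0.1]
shift [-0.0004, -0.0652, -0.1137] turn [0.1, 0.0, 0.04] rows>= 3.1
[ 0.4993 -0.0487  0.2287] 0.0 [ 21.6 -13.6 -49.4  15.7 -25.7 -26. ]
shift [0.0859, 0.0871, -0.0503] turn [0.0, 10.0, 17.32] rows>= 3.2
[ 0.4566 -0.2491  0.2287] 0.0 [ -7.4  -9.5 -40.   -1.  -29.5   1.8]
shift [0.1925, 0.0608, -0.0351] turn [0.0, 7.18, 12.44] rows>= 4.9
[ 0.546  -0.259   0.2237] 0.0 [ -7.1  -0.2 -32.6  -0.8 -27.5   1.4]
shift [0.0, -0.0754, 0.0493] turn [0.0, 0.0, 0.0] rows>= 2.2
[ 0.546  -0.259   0.1837] 0.0 [ -7.1   2.5 -35.9  -1.  -21.6   1.6]
shift [0.0, 0.02, 0.0346] turn [0.0, 0.0, 0.0] rows>= 1.0
```

```bash
python3 -m pendant '[[-1,[0,-0.004,-0.007],[0,0,0]],[-1,[0,-0.013,-0.022],[0,0,0]],[-1,[0,-0.026,-0.045],[0,0,0]],[-1,[0,-0.039,-0.068],[0,0,0]],[-1,[0,-0.051,-0.089],[0,0,0]],[-1,[0,-0.06,-0.104],[0,0,0]],[-1,[0,-0.064,-0.111],[0,0,0]],[-1,[0,-0.065,-0.1135],[0,0,0]],[-1,[0,-0.065,-0.1135],[0,0,0]]]'
python3 - <<'E'
from h import *
from kin import ik
o=sensors.get_obs(); print(o["joint_pos"].round(1))
cur=delta(*grasp_tcp(np.array([.49,-.05,np.radians(8)]),[0,0,.245],30,0))
E
```

```text
clock: 9.53
tool_pos: [0.5476, 0.074, 0.2281]
orientation: [-150.1, 0.0, -62.0]
force: [-0.0, -0.1, -3.3]
opening: 0.0152
gripper_force: 30.0
[ 28.   -6.3 -37.6  -0.  -28.8   0.1]
shift [0.0856, 0.0866, -0.0505] turn [0.09, 10.0, 17.34] rows>= 3.2
```

```bash
python3 -m pendant '[[-1,[0.004,0.004,-0.002],[0,0.5,0.9]],[-1,[0.014,0.014,-0.008],[0,1.6,2.8]],[-1,[0.028,0.028,-0.016],[0,3.2,5.6]],[-1,[0.043,0.043,-0.025],[0,5,8.7]],[-1,[0.058,0.058,-0.034],[0,6.8,11.7]],[-1,[0.071,0.072,-0.042],[0,8.4,14.5]],[-1,[0.081,0.082,-0.048],[0,9.5,16.5]],[-1,[0.0855,0.0865,-0.0505],[0.1,10,17.3]],[-1,[0.0855,0.0865,-0.0505],[0.1,10,17.3]]]'
python3 - <<'E'
from h import *
cur=delta(*grasp_tcp(STAND,[-.09,0,.245],30,0))
E
```

```text
clock: 10.28
tool_pos: [0.4985, -0.0494, 0.2274]
orientation: [-150.1, -0.0, -82.0]
force: [-1.1, 0.3, -3.6]
opening: 0.0152
gripper_force: 30.0
shift [0.1919, 0.0594, -0.0355] turn [0.1, 7.12, 12.45] rows>= 4.9
```

```bash
python3 -m pendant '[[-1,[0.008,0.002,-0.0015],[0,0.3,0.5]],[-1,[0.026,0.008,-0.005],[0,1,1.7]],[-1,[0.05,0.0155,-0.009],[0,1.9,3.3]],[-1,[0.078,0.024,-0.0145],[0,2.9,5.1]],[-1,[0.106,0.033,-0.02],[0,4,6.9]],[-1,[0.134,0.0415,-0.025],[0,5,8.7]],[-1,[0.16,0.0495,-0.03],[0,5.9,10.4]],[-1,[0.181,0.056,-0.0335],[0,6.7,11.7]],[-1,[0.191,0.059,-0.0355],[0.1,7.1,12.4]],[-1,[0.192,0.0595,-0.0355],[0.1,7.1,12.4]]]'
python3 - <<'E'
from h import *
cur=delta(*grasp_tcp(STAND,[-.09,0,.245],30,0))
c=viewer.camera_params("wrist"); w=viewer.snapshot("wrist")[:,:,::-1].copy()
for P in([-.022,.045,.217],[-.022,-.045,.217],[.03,0,.4]): print(P,proj(place(STAND,P),c).round(1))
s=viewer.snapshot("scene")[:,:,::-1]; t=viewer.snapshot("top")[:,:,::-1]
S=cv2.resize(s[80:260,190:370],(500,500),interpolation=2)
T=cv2.resize(t[130:260,250:430],(300,217),interpolation=2); W=cv2.resize(w,(300,225))
o=np.zeros((500,800,3),np.uint8); o[:,:500]=S; o[:217,500:]=T; o[220:445,500:]=W
cv2.imwrite("pics/m1.png",o); cv2.imwrite("pics/w3.png",w); cv2.imwrite("pics/t3.png",t); cv2.imwrite("pics/s3.png",s)
E
```

```text
clock: 11.12
tool_pos: [0.4585, -0.2498, 0.23]
orientation: [-149.9, 0.0, -96.4]
force: [0.2, -0.3, -3.1]
opening: 0.0152
gripper_force: 30.0
shift [-0.0005, 0.0024, 0.0001] turn [-0.12, 0.05, -0.02] rows>= 0.1
[-0.022, 0.045, 0.217] [[221.1 300.7]]
[-0.022, -0.045, 0.217] [[213.1 161.8]]
[0.03, 0, 0.4] [[-520.5  444. ]]
```

View pics/m1.png

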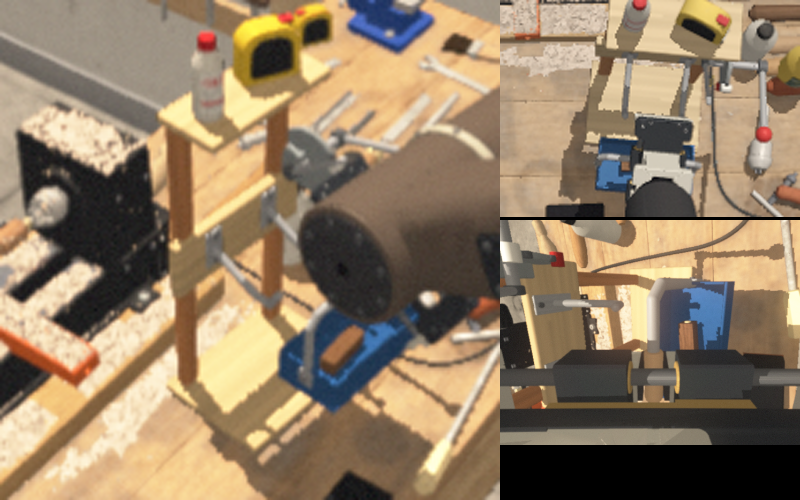

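The scene, top and wrist views show the basket held level in front of the hooks with the blank inside. In the wrist view the −y hook tip is at about (226,155), and the prediction for the centre of the bar was (213,162), so it agrees within the bar's thickness. Moving in.

```bash
python3 -m pendant '[[-1,[0,-0.004,0.002],[0,0,0]],[-1,[0,-0.012,0.007],[0,0,0]],[-1,[0,-0.022,0.013],[0,0,0]],[-1,[0,-0.033,0.019],[0,0,0]],[-1,[0,-0.044,0.026],[0,0,0]],[-1,[0,-0.055,0.032],[0,0,0]],[-1,[0,-0.065,0.038],[0,0,0]],[-1,[0,-0.072,0.042],[0,0,0]],[-1,[0,-0.0755,0.045],[0,0,0]],[-1,[0,-0.0755,0.045],[0,0,0]]]'
python3 - <<'E'
from h import *
delta(*grasp_tcp(STAND,[0,0,.2],30,0))
E
```

```text
clock: 12.1
tool_pos: [0.5463, -0.2578, 0.2287]
orientation: [-149.9, 0.0, -96.2]
force: [-0.3, 0.1, -2.7]
opening: 0.0152
gripper_force: 30.0
shift [0.0013, 0.0227, 0.0388] turn [-0.09, 0.1, 0.08] rows>= 1.1
```

```bash
python3 -m pendant '[[-1,[0.001,0.002,0.0035],[0,0,0]],[-1,[0.001,0.005,0.0087],[0,0,0]],[-1,[0.001,0.0085,0.0147],[0,0,0]],[-1,[0.001,0.012,0.0208],[0,0,0]],[-1,[0.001,0.015,0.026],[0,0,0]],[-1,[0.001,0.0175,0.0303],[0,0,0]],[-1,[0.001,0.0195,0.0338],[0,0,0]],[-1,[0.001,0.0205,0.0355],[0,0,0]],[-1,[0.001,0.021,0.0364],[0,0,0]],[-1,[0.001,0.021,0.0364],[0,0,0]]]'
python3 - <<'E'
from h import *
delta(*grasp_tcp(STAND,[0,0,.2],30,0))
o=sensors.get_obs(); print(o["moment"])
E
```

```text
clock: 12.93
tool_pos: [0.5456, -0.2587, 0.1872]
orientation: [-149.9, 0.0, -96.2]
force: [0.9, 0.0, -3.2]
opening: 0.0151
gripper_force: 30.0
shift [0.0003, 0.0013, 0.0032] turn [-0.14, 0.1, 0.09] rows>= 0.1
[ 0.31867626  2.17159489 -0.04096789]
```

```bash
python3 -m pendant '[[-1,[0,0.0005,0.0009],[0,0,0]],[-1,[0,0.001,0.0017],[0,0,0]],[-1,[0,0.0015,0.0026],[0,0,0]],[-1,[0,0.0015,0.0026],[0,0,0]]]'
python3 -m pendant '[[-1,[0,0.0005,0.0009],[0,0,0]],[-1,[0,0.001,0.0017],[0,0,0]],[-1,[0,0.001,0.0017],[0,0,0]]]'
```

```text
clock: 13.27
tool_pos: [0.5455, -0.2587, 0.1842]
orientation: [-149.9, 0.0, -96.2]
force: [0.0, -0.1, -2.9]
opening: 0.0148
gripper_force: 30.0
clock: 13.52
tool_pos: [0.5457, -0.2588, 0.1824]
orientation: [-149.8, 0.0, -96.2]
force: [0.3, -0.2, -2.7]
opening: 0.0151
gripper_force: 30.0
```

```bash
python3 -m pendant '[[-1,[0,0.0005,0.0009],[0,0,0]],[-1,[0,0.001,0.0017],[0,0,0]],[-1,[0,0.001,0.0017],[0,0,0]]]'
python3 -m pendant '[[-1,[0,0.0005,0.0009],[0,0,0]],[-1,[0,0.001,0.0017],[0,0,0]],[-1,[0,0.001,0.0017],[0,0,0]]]'
```

```text
clock: 13.77
tool_pos: [0.5461, -0.2589, 0.1819]
orientation: [-149.7, 0.0, -96.2]
force: [-6.4, 2.1, 8.2]
opening: 0.0151
gripper_force: 30.0
clock: 14.02
tool_pos: [0.5467, -0.2591, 0.1817]
orientation: [-149.6, -0.0, -96.2]
force: [-12.4, 4.5, 17.2]
opening: 0.0151
gripper_force: 30.0
```

```bash
python3 -m pendant '[[-1,[0,-0.001,-0.0015],[0,0,0]],[-1,[0,-0.001,-0.0015],[0,0,0]]]'
python3 -m pendant '[[-0.4,[0,0,0],[0,0,0]],[-0.2,[0,0,0],[0,0,0]],[-0.1,[0,0,0],[0,0,0]],[0,[0,0,0],[0,0,0]],[0,[0,0,0],[0,0,0]],[0,[0,0,0],[0,0,0]],[0,[0,0,0],[0,0,0]]]'
```

```text
clock: 14.18
tool_pos: [0.5466, -0.259, 0.182]
orientation: [-149.7, 0.0, -96.2]
force: [-5.1, 1.9, 7.9]
opening: 0.0148
gripper_force: 30.0
clock: 14.77
tool_pos: [0.5457, -0.2587, 0.1801]
orientation: [-149.9, 0.0, -96.2]
force: [-0.3, 0.3, 0.4]
opening: 0.0439
gripper_force: 0.0
```

```bash
python3 -m pendant '[[0,[0,0,-0.008],[0,0,0]],[0,[0,0,-0.022],[0,0,0]],[0,[0,0,-0.04],[0,0,0]],[0,[0,0,-0.06],[0,0,0]],[0,[0,0,-0.08],[0,0,0]],[0,[0,0,-0.1],[0,0,0]],[0,[0,0,-0.12],[0,0,0]],[0,[0,0,-0.13],[0,0,0]],[0,[0,0,-0.13],[0,0,0]],[0,[0,0,-0.13],[0,0,0]]]'
python3 - <<'E'
from h import *
print(sensors.get_obs()["joint_pos"].round(1))
c=viewer.camera_params("wrist"); w=viewer.snapshot("wrist")[:,:,::-1].copy()
for P in([0,0,.2],[0,.022,.2],[0,-.022,.2],[0,.062,.2],[0,-.062,.2],[-.022,.045,.217],[-.022,-.045,.217],[.06-.112*np.cos(.35),-.15,.27+.112*np.sin(.35)]): print(P,proj(place(STAND,P),c).round(1))
s=viewer.snapshot("scene")[:,:,::-1]; t=viewer.snapshot("top")[:,:,::-1]
S=cv2.resize(s[100:240,210:350],(300,300),interpolation=2)
T=cv2.resize(t[130:260,250:430],(300,217),interpolation=2)
o=np.zeros((520,800,3),np.uint8); o[:300,500:]=S; o[302:519,500:]=T; o[:375,:500]=cv2.resize(w,(500,375))
cv2.imwrite("pics/m2.png",o)
E
```

```text
clock: 15.6
tool_pos: [0.4807, -0.2517, 0.2931]
orientation: [-149.8, 0.1, -96.2]
force: [0.2, 0.0, 0.2]
opening: 0.0438
gripper_force: 0.0
[ -7.4 -10.8 -31.9  -1.  -38.7   1.8]
[0, 0, 0.2] [[284.4 204.7]]
[0, 0.022, 0.2] [[284.4 230.4]]
[0, -0.022, 0.2] [[284.4 177.8]]
[0, 0.062, 0.2] [[284.4 274.6]]
[0, -0.062, 0.2] [[284.4 125.7]]
[-0.022, 0.045, 0.217] [[297.8 269.9]]
[-0.022, -0.045, 0.217] [[299.1 152.2]]
[np.float64(-0.04520974383890644), -0.15, np.float64(0.3084045544350106)] [[ 238.7 -117.3]]
```

View pics/m2.png

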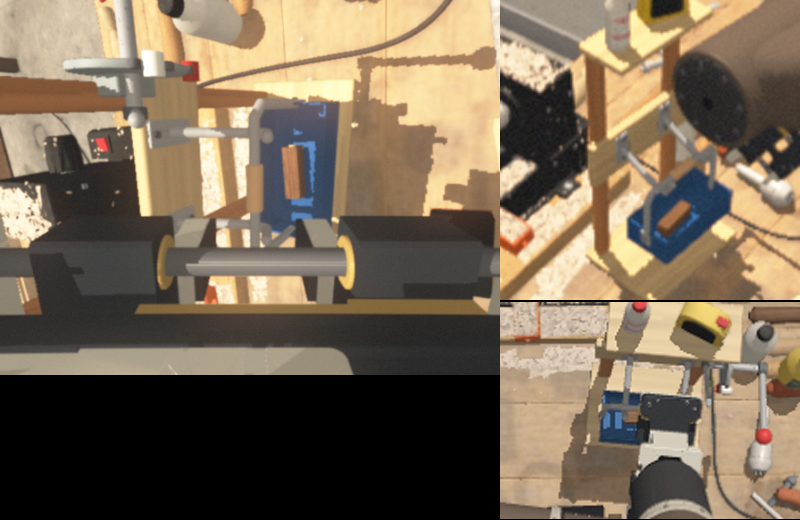

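The wrist view shows the sleeve at about (287,211) against the predicted seat at (284,205). The bar lies in both hooks with the blank in the basket, about 5 mm off along y, and the lever is open. Next is the lever: I'll push the knob down with shut fingers along its arc.

```bash
cat >> h.py <<'E'
def push(q,t=25,off=.012):
    a=.35-q; Rt=tool(STAND[2],t); kn=np.array([.06-.112*np.cos(a),-.15,.27+.112*np.sin(a)])
    return place(STAND,kn)[0]-Rt[:,2]*off,Rt
E
python3 - <<'E'
from h import *
from kin import ik
k=np.load("kin.npy");o=sensors.get_obs(); j=o["joint_pos"]
for q in(0,.4,.8,1.2,1.3):
    a=push(q); r=ik(*a,k[:11],k[11],j); j=r[1]; print(q,a[0].round(4),round(r[0],2),j.round(1))
delta(*push(0,25,.06))
E
```

```text
0 [ 0.4701 -0.4015  0.3193] 0.0 [-28.6   1.5 -11.4 -11.3 -54.3  27. ]
0.4 [ 0.4635 -0.4008  0.2753] 0.0 [-29.    2.6 -15.6 -12.4 -49.2  28.9]
0.8 [ 0.4744 -0.402   0.2322] 0.0 [-28.5   5.3 -18.2 -13.3 -44.   29.9]
1.2 [ 0.5012 -0.405   0.1967] 0.0 [-27.4   9.1 -18.6 -13.7 -39.7  29.9]
1.3 [ 0.5099 -0.4059  0.1898] 0.0 [-27.   10.1 -18.3 -13.7 -38.8  29.6]
shift [0.15, -0.0234, -0.0693] turn [-5.04, 0.11, 0.08] rows>= 4.0
```

```bash
python3 -m pendant '[[-1,[0,-0.006,-0.02],[0,0,0]],[-1,[0,-0.016,-0.05],[0,0,0]],[-1,[0.01,-0.0234,-0.069],[-1,0,0]],[-1,[0.035,-0.0234,-0.069],[-2,0,0]],[-1,[0.065,-0.0234,-0.069],[-4,0,0]],[-1,[0.095,-0.0234,-0.069],[-5,0,0]],[-1,[0.125,-0.0234,-0.069],[-5,0,0]],[-1,[0.145,-0.0234,-0.069],[-5,0,0]],[-1,[0.15,-0.0234,-0.069],[-5,0,0]],[-1,[0.15,-0.0234,-0.069],[-5,0,0]]]'
python3 - <<'E'
from h import *
c=delta(*push(0,25,.06)); c=None
for q in(.0,.1): c=delta(*push(q),c)
E
```

```text
clock: 16.58
tool_pos: [0.45, -0.4008, 0.3616]
orientation: [-155.0, 0.1, -96.4]
force: [0.3, 0.2, -0.9]
opening: 0.0005
gripper_force: 0.0
shift [-0.0015, -0.0003, -0.0012] turn [0.04, 0.12, -0.08] rows>= 0.0
shift [-0.0014, -0.0004, 0.0468] turn [0.04, 0.12, -0.08] rows>= 1.1
shift [0.0, 0.0075, 0.0083] turn [0.0, 0.0, 0.0] rows>= 0.3
```

```bash
python3 -m pendant '[[-1,[-0.0015,0,0.015],[0,0,0]],[-1,[-0.0015,0,0.03],[0,0,0]],[-1,[-0.0015,0,0.04],[0,0,0]],[-1,[-0.0015,0.001,0.047],[0,0,0]],[-1,[-0.0015,0.004,0.051],[0,0,0]],[-1,[-0.0015,0.008,0.055],[0,0,0]],[-1,[-0.0015,0.008,0.055],[0,0,0]]]'
python3 - <<'E'
from h import *
for q in np.arange(.1,1.25,.1): print(round(q,2)); delta(*push(q))
E
```

```text
clock: 17.17
tool_pos: [0.466, -0.3991, 0.3103]
orientation: [-154.9, 0.1, -96.2]
force: [-0.5, 0.1, -0.6]
opening: 0.0004
gripper_force: 0.0
0.1
shift [0.0019, -0.0002, 0.002] turn [-0.14, 0.11, 0.1] rows>= 0.1
0.2
shift [0.0019, 0.0065, 0.011] turn [-0.14, 0.11, 0.1] rows>= 0.3
0.3
shift [0.002, 0.0122, 0.0206] turn [-0.14, 0.11, 0.1] rows>= 0.6
0.4
shift [0.002, 0.017, 0.0307] turn [-0.14, 0.11, 0.1] rows>= 0.8
0.5
shift [0.002, 0.0207, 0.0413] turn [-0.14, 0.11, 0.1] rows>= 1.1
0.6
shift [0.002, 0.0233, 0.0522] turn [-0.14, 0.11, 0.1] rows>= 1.4
0.7
shift [0.002, 0.0249, 0.0632] turn [-0.14, 0.11, 0.1] rows>= 1.6
0.8
shift [0.002, 0.0253, 0.0744] turn [-0.14, 0.11, 0.1] rows>= 1.9
0.9
shift [0.0021, 0.0246, 0.0856] turn [-0.14, 0.11, 0.1] rows>= 2.1
1.0
shift [0.0021, 0.0228, 0.0967] turn [-0.14, 0.11, 0.1] rows>= 2.4
1.1
shift [0.0021, 0.0199, 0.1075] turn [-0.14, 0.11, 0.1] rows>= 2.6
1.2
shift [0.0021, 0.016, 0.1179] turn [-0.14, 0.11, 0.1] rows>= 2.9
```

```bash
python3 -m pendant '[[-1,[0.002,0.003,0.006],[0,0,0]],[-1,[0.002,0.0065,0.011],[0,0,0]],[-1,[0.002,0.0095,0.016],[0,0,0]],[-1,[0.002,0.012,0.0206],[0,0,0]],[-1,[0.002,0.0145,0.0255],[0,0,0]],[-1,[0.002,0.017,0.0307],[0,0,0]]]'
python3 - <<'E'
from h import *
t=viewer.snapshot("top")[:,:,::-1]; s=viewer.snapshot("scene")[:,:,::-1]
def red(im,x,y,w,h):
    c=cv2.cvtColor(im[y:y+h,x:x+w].copy(),cv2.COLOR_BGR2HSV); m=((c[...,0]<8)|(c[...,0]>172))&(c[...,1]>170)&(c[...,2]>90)
    n,l,st,ce=cv2.connectedComponentsWithStats(m.astype(np.uint8)); return [(st[i,4],(ce[i]+[x,y]).round(1)) for i in range(1,n) if st[i,4]>5]
print(red(t,380,160,60,80),red(s,290,100,80,120)); t0=cv2.imread("pics/top0.png"); print(red(t0,380,160,60,80))
for q in(0,.2,.3,.4,.5):
    a=.35-q; P=place(STAND,[.06-.112*np.cos(a),-.15,.27+.112*np.sin(a)]); print(q,proj(P,"top"),proj(P,"scene"))
E
```

```text
clock: 17.67
tool_pos: [0.4614, -0.401, 0.2753]
orientation: [-155.0, 0.1, -96.2]
force: [-7.7, 1.6, 2.4]
opening: 0.0003
gripper_force: 3.4
[] [(np.int32(27), array([338.3, 147. ])), (np.int32(6), array([306.5, 149.5]))]
[(np.int32(52), array([407.6, 209.9]))]
0 [[408.4947013  210.04698972]] [[339.74448695 134.67460398]]
0.2 [[406.2585047  213.61718891]] [[340.45730252 141.02757645]]
0.3 [[405.17789961 214.70892425]] [[340.37159923 143.99977559]]
0.4 [[404.13711197 215.33695608]] [[339.99746605 146.79370799]]
0.5 [[403.14594158 215.50681503]] [[339.34390993 149.38169066]]
```

The pusher is off to the front of the knob: the force is mostly along x. I'll back off a little and measure the knob with the wrist camera.

```bash
python3 -m pendant '[[-1,[0,0,-0.012],[0,0,0]],[-1,[0,0,-0.03],[0,0,0]],[-1,[0,0,-0.03],[0,0,0]]]'
cat >> h.py <<'E'
def red(im,x=0,y=0,w=560,h=420):
    c=cv2.cvtColor(im[y:y+h,x:x+w].copy(),cv2.COLOR_RGB2HSV); m=((c[...,0]<8)|(c[...,0]>172))&(c[...,1]>150)&(c[...,2]>60)
    n,l,st,ce=cv2.connectedComponentsWithStats(m.astype(np.uint8)); return [(int(st[i,4]),(ce[i]+[x,y]).round(1).tolist(),st[i,:4].tolist()) for i in range(1,n) if st[i,4]>8]
E
python3 - <<'E'
from h import *
c=viewer.camera_params("wrist"); w=viewer.snapshot("wrist"); print("wrist",red(w))
print("scene",red(viewer.snapshot("scene"),290,100,80,120)); print("top",red(viewer.snapshot("top"),380,160,60,80))
for q in(0,.2,.3,.4,.5):
    a=.35-q; P=place(STAND,[.06-.112*np.cos(a),-.15,.27+.112*np.sin(a)]); print(q,proj(P,c),proj(P,"top"),proj(P,"scene"))
print(proj(sensors.get_obs()["tool_pos"],c))
delta(*push(.4))
E
```

```text
clock: 18.02
tool_pos: [0.4513, -0.4011, 0.3079]
orientation: [-154.6, -0.2, -96.2]
force: [0.5, 0.7, 0.2]
opening: 0.0001
gripper_force: 0.0
wrist [(514, [89.0, 53.6], [77, 13, 25, 83]), (890, [285.8, 232.6], [268, 217, 37, 37]), (119, [106.5, 263.6], [100, 258, 13, 13])]
scene [(46, [339.4, 146.2], [46, 43, 8, 8]), (28, [367.2, 153.8], [75, 50, 5, 8])]
top [(13, [401.8, 212.8], [20, 51, 4, 4])]
0 [[245.77631318 256.84026215]] [[408.4947013  210.04698972]] [[339.74448695 134.67460398]]
0.2 [[273.91947652 244.86495574]] [[406.2585047  213.61718891]] [[340.45730252 141.02757645]]
0.3 [[284.04528714 239.01881124]] [[405.17789961 214.70892425]] [[340.37159923 143.99977559]]
0.4 [[291.73458213 233.38453516]] [[404.13711197 215.33695608]] [[339.99746605 146.79370799]]
0.5 [[297.18227576 228.02118676]] [[403.14594158 215.50681503]] [[339.34390993 149.38169066]]
[[290.50035029 260.86135056]]
shift [-0.0006, 0.0011, 0.0312] turn [-0.25, 0.06, 0.09] rows>= 0.7
```

```bash
python3 - <<'E'
from h import *
b=STAND[2]; off=np.array([np.cos(b),np.sin(b),0])*.004
for q in np.arange(.35,1.16,.1): p,Rt=push(q); print(round(q,2)); delta(p+off,Rt)
E
```

```text
0.35
shift [-0.0006, -0.0048, 0.0278] turn [-0.25, 0.06, 0.09] rows>= 0.7
0.45
shift [-0.0006, -0.0005, 0.0381] turn [-0.25, 0.06, 0.09] rows>= 0.9
0.55
shift [-0.0006, 0.0027, 0.0488] turn [-0.25, 0.06, 0.09] rows>= 1.2
0.65
shift [-0.0005, 0.0048, 0.0598] turn [-0.25, 0.06, 0.09] rows>= 1.4
0.75
shift [-0.0005, 0.0058, 0.071] turn [-0.25, 0.06, 0.09] rows>= 1.7
0.85
shift [-0.0005, 0.0057, 0.0822] turn [-0.25, 0.06, 0.09] rows>= 2.0
0.95
shift [-0.0005, 0.0045, 0.0933] turn [-0.25, 0.06, 0.09] rows>= 2.2
1.05
shift [-0.0005, 0.0022, 0.1042] turn [-0.25, 0.06, 0.09] rows>= 2.5
1.15
shift [-0.0005, -0.0012, 0.1149] turn [-0.25, 0.06, 0.09] rows>= 2.8
```

```bash
python3 -m pendant '[[-1,[-0.0005,-0.003,0.014],[0,0,0]],[-1,[-0.0005,-0.005,0.026],[0,0,0]],[-1,[-0.0005,-0.0025,0.033],[0,0,0]],[-1,[-0.0005,-0.0005,0.038],[0,0,0]],[-1,[-0.0005,0.001,0.0435],[0,0,0]],[-1,[-0.0005,0.0027,0.0488],[0,0,0]],[-1,[-0.0005,0.004,0.0545],[0,0,0]],[-1,[-0.0005,0.0048,0.06],[0,0,0]],[-1,[-0.0005,0.0055,0.0655],[0,0,0]],[-1,[-0.0005,0.0058,0.071],[0,0,0]]]'
python3 - <<'E'
from h import *
print("scene",red(viewer.snapshot("scene"),290,100,80,120))
for q in(.6,.7,.8,.9,1.,1.1,1.2): a=.35-q; P=place(STAND,[.06-.112*np.cos(a),-.15,.27+.112*np.sin(a)]); print(q,proj(P,"scene").round(1))
b=STAND[2]; off=np.array([np.cos(b),np.sin(b),0])*.004
for q in np.arange(.75,1.26,.1): p,Rt=push(q); print(round(q,2)); delta(p+off,Rt)
E
```

```text
clock: 19.0
tool_pos: [0.4758, -0.402, 0.2355]
orientation: [-154.9, 0.1, -96.2]
force: [-3.5, 0.6, 1.4]
opening: 0.0004
gripper_force: 1.4
scene [(25, [334.2, 155.1], [42, 53, 6, 5])]
0.6 [[338.4 151.7]]
0.7 [[337.2 153.8]]
0.8 [[335.8 155.7]]
0.9 [[334.2 157.2]]
1.0 [[332.4 158.5]]
1.1 [[330.4 159.5]]
1.2 [[328.2 160.1]]
0.75
shift [0.0002, -0.0013, -0.0025] turn [-0.1, 0.12, 0.06] rows>= 0.1
0.85
shift [0.0002, -0.0014, 0.0087] turn [-0.1, 0.12, 0.06] rows>= 0.2
0.95
shift [0.0003, -0.0026, 0.0199] turn [-0.1, 0.12, 0.06] rows>= 0.5
1.05
shift [0.0003, -0.005, 0.0308] turn [-0.1, 0.12, 0.06] rows>= 0.7
1.15
shift [0.0003, -0.0084, 0.0415] turn [-0.1, 0.12, 0.06] rows>= 1.0
1.25
shift [0.0003, -0.0129, 0.0517] turn [-0.1, 0.12, 0.06] rows>= 1.3
```

```bash
python3 -m pendant '[[-1,[0,-0.001,0.004],[0,0,0]],[-1,[0,-0.0014,0.009],[0,0,0]],[-1,[0,-0.002,0.0145],[0,0,0]],[-1,[0,-0.0026,0.02],[0,0,0]],[-1,[0,-0.0038,0.0255],[0,0,0]],[-1,[0,-0.005,0.031],[0,0,0]],[-1,[0,-0.0067,0.0363],[0,0,0]],[-1,[0,-0.0067,0.0363],[0,0,0]]]'
python3 - <<'E'
from h import *
print("scene",red(viewer.snapshot("scene"),290,100,80,120)); c=viewer.camera_params("wrist"); print("wrist",red(viewer.snapshot("wrist"),200,150,200,150))
for q in(.9,1.,1.1,1.2): a=.35-q; P=place(STAND,[.06-.112*np.cos(a),-.15,.27+.112*np.sin(a)]); print(q,proj(P,"scene").round(1),proj(P,c).round(1))
b=STAND[2]; off=np.array([np.cos(b),np.sin(b),0])*.004
for q in (1.1,1.2): p,Rt=push(q); print(round(q,2)); delta(p+off,Rt)
E
```

```text
clock: 19.72
tool_pos: [0.4981, -0.4043, 0.205]
orientation: [-154.9, 0.1, -96.2]
force: [-0.1, 0.7, -0.3]
opening: 0.0009
gripper_force: 0.0
scene [(25, [328.1, 159.8], [36, 57, 6, 6])]
wrist [(391, [287.5, 242.7], [71, 83, 35, 42])]
0.9 [[334.2 157.2]] [[307. 271.]]
1.0 [[332.4 158.5]] [[302.1 261.1]]
1.1 [[330.4 159.5]] [[295.8 252.5]]
1.2 [[328.2 160.1]] [[288.2 245.1]]
1.1
shift [0.0002, 0.0013, 0.001] turn [-0.17, 0.1, 0.1] rows>= 0.0
1.2
shift [0.0003, -0.0027, 0.0115] turn [-0.17, 0.1, 0.1] rows>= 0.3
```

```bash
python3 -m pendant '[[-1,[0,0,-0.01],[0,0,0]],[-1,[0,0,-0.03],[0,0,0]],[-1,[0,0,-0.055],[0,0,0]],[-1,[0,0,-0.07],[0,0,0]],[-1,[0,0,-0.07],[0,0,0]]]'
python3 - <<'E'
from h import *
print("scene",red(viewer.snapshot("scene"),290,100,80,120)); c=viewer.camera_params("wrist"); print("wrist",red(viewer.snapshot("wrist"),200,100,200,200)); print("top",red(viewer.snapshot("top"),370,150,60,80))
for q in(1.,1.1,1.2,1.3): a=.35-q; P=place(STAND,[.06-.112*np.cos(a),-.15,.27+.112*np.sin(a)]); print(q,proj(P,"scene").round(1),proj(P,c).round(1),proj(P,"top").round(1))
E
```

```text
clock: 20.23
tool_pos: [0.468, -0.4023, 0.2752]
orientation: [-154.5, -0.2, -96.2]
force: [0.1, -0.5, 0.0]
opening: 0.0005
gripper_force: 0.0
scene [(9, [306.4, 149.7], [15, 49, 4, 3]), (50, [329.7, 158.6], [36, 55, 8, 8])]
wrist [(708, [291.4, 215.5], [78, 100, 29, 32])]
top [(30, [397.4, 206.7], [25, 54, 6, 6])]
1.0 [[332.4 158.5]] [[300.1 218.6]] [[399.2 210. ]]
1.1 [[330.4 159.5]] [[295.7 214.3]] [[398.7 207.7]]
1.2 [[328.2 160.1]] [[290.2 210.4]] [[398.2 205.2]]
1.3 [[326.  160.5]] [[283.9 206.9]] [[397.8 202.3]]
```

The scene, top and wrist views together put the knob at q ≈ 1.12. That is inside the window but near its edge, so I'll push about 0.08 rad more.

```bash
python3 - <<'E'
from h import *
b=STAND[2]; off=np.array([np.cos(b),np.sin(b),0])*.004
for q in (1.1,1.15,1.2): p,Rt=push(q); print(round(q,2)); delta(p+off,Rt)
E
```

```text
1.1
shift [0.0003, 0.001, 0.072] turn [-0.22, 0.08, 0.08] rows>= 1.7
1.15
shift [0.0003, -0.0008, 0.0773] turn [-0.22, 0.08, 0.08] rows>= 1.9
1.2
shift [0.0003, -0.0029, 0.0825] turn [-0.22, 0.08, 0.08] rows>= 2.0
```

```bash
python3 -m pendant '[[-1,[0,0,0.02],[0,0,0]],[-1,[0,0,0.045],[0,0,0]],[-1,[0,0.001,0.062],[0,0,0]],[-1,[0,0.001,0.07],[0,0,0]],[-1,[0,0,0.075],[0,0,0]],[-1,[0,-0.0015,0.079],[0,0,0]],[-1,[0,-0.003,0.0825],[0,0,0]],[-1,[0,-0.003,0.0825],[0,0,0]],[-1,[0,-0.003,0.0825],[0,0,0]]]'
python3 -m pendant '[[-1,[0,0,-0.01],[0,0,0]],[-1,[0,0,-0.03],[0,0,0]],[-1,[0,0,-0.055],[0,0,0]],[-1,[0,0,-0.08],[0,0,0]],[-1,[0,0,-0.11],[0,0,0]],[-1,[0,0,-0.12],[0,0,0]],[-1,[0,0,-0.12],[0,0,0]]]'
python3 - <<'E'
from h import *
S=viewer.snapshot("scene"); c=viewer.camera_params("wrist"); W=viewer.snapshot("wrist"); T=viewer.snapshot("top")
print("scene",red(S,290,100,80,120),"wrist",red(W,200,100,200,200),"top",red(T,370,150,60,80))
for q in(1.,1.1,1.2,1.3): a=.35-q; P=place(STAND,[.06-.112*np.cos(a),-.15,.27+.112*np.sin(a)]); print(q,proj(P,"scene").round(1),proj(P,c).round(1),proj(P,"top").round(1))
o=np.zeros((600,800,3),np.uint8); o[:400,:400]=cv2.resize(S[100:230,220:350],(400,400),interpolation=2); o[:400,400:]=cv2.resize(T[125:245,290:410],(400,400),interpolation=2)
o[400:,:267]=cv2.resize(W,(267,200)); cv2.imwrite("pics/m3.png",o[:,:,::-1])
E
```

```text
clock: 21.13
tool_pos: [0.5058, -0.4055, 0.1968]
orientation: [-154.8, 0.0, -96.2]
force: [-0.4, -0.5, 0.2]
opening: 0.0002
gripper_force: 0.0
clock: 21.72
tool_pos: [0.4545, -0.4008, 0.3104]
orientation: [-154.5, -0.2, -96.3]
force: [-0.0, 0.2, -0.4]
opening: 0.0004
gripper_force: 0.0
scene [(24, [367.0, 154.4], [75, 51, 5, 7]), (50, [327.4, 159.5], [34, 56, 8, 8])] wrist [(485, [288.9, 199.2], [77, 87, 25, 26])] top [(40, [398.2, 204.5], [25, 51, 8, 7])]
1.0 [[332.4 158.5]] [[301.6 204.9]] [[399.2 210. ]]
1.1 [[330.4 159.5]] [[297.7 201.6]] [[398.7 207.7]]
1.2 [[328.2 160.1]] [[292.9 198.6]] [[398.2 205.2]]
1.3 [[326.  160.5]] [[287.2 195.9]] [[397.8 202.3]]
```

View pics/m3.png

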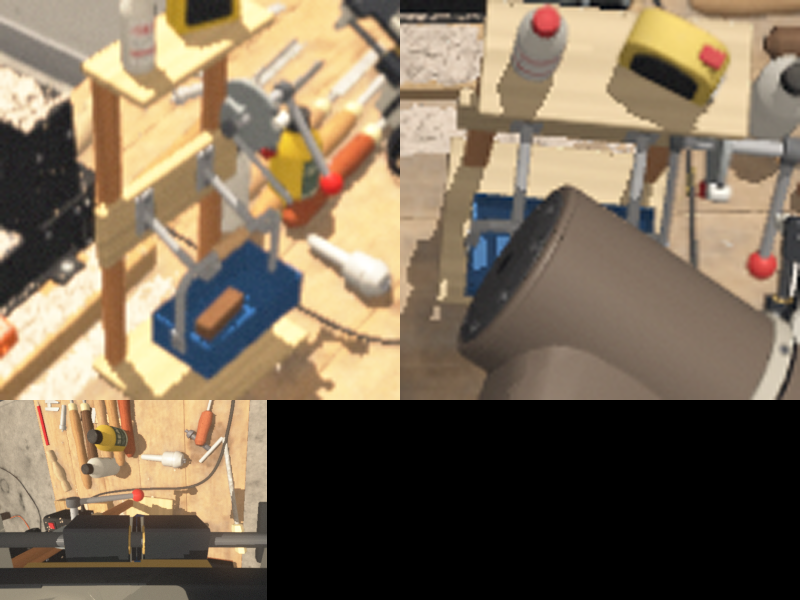

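The picture shows the basket hanging in both hooks with the blank inside, the keeper bar across the −y hook and the tool clear. The knob is at scene (327.4,159.5) and top (398.2,204.5), so q ≈ 1.2. Handing in.

```bash
python3 -c "
from plant import workorder; print(workorder.close_job())"
```

```text
the job is handed in; nothing more can be done
None
```

The job is handed in at about 22 s on the robot clock: in the last pictures the basket hangs in both hooks with the blank inside, and the keeper lever stands at about 1.2 rad in the red notch. The arm kept clear of the tin and the block, though I did not re-measure them at the end, and the hand-in gave no verdict.

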